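Fit the dry bath's block, mix a sample tube and stand it to warm

ROBOT

A 7-joint arm with a two-finger parallel gripper is mounted at the origin on the work surface. World frame = base frame: x ahead of the robot, y to its left, z up, the work surface at z = 0. Lengths are in mm, angles in rad, forces in N, time in s.
With the tool pointing down it reaches from about 400 to 875 mm from the base axis. Payload 6.5 kg.
Tool frame: the origin (TCP) lies at the very end of the fingers, on their centre line; the grasp point (between the pads) lies 19 mm behind it; z points along the fingers, y is the line along which they close (so a half turn about z gives the same grasp; the last joint's range is limited). The gripper opens to 88 mm and grips with 3 to 60 N. Pads are 18 mm wide; open, the fingers measure 123 mm over their backs; the gripper's body (75 mm by 187 mm) begins 45 mm behind the grasp point.
Start: joints at [-1.204, 0.536, -0.004, 1.538, 0.003, 1.067, -0.071], TCP at [272.614, 590.061, 238.716] pointing down, gripper open.
Joint ranges: [-2.7, 2.7], [-0.37, 2.16], [-1.27, 1.26], [0.24, 2.4], [-1.31, 4.45], [0.19, 1.91], [-2.76, 2.76]. Speed limits (rad/s): [2.39, 2.39, 3.14, 3.14, 3.14, 3.14, 3.14].

INTERFACE

Orientations are given as a unit quaternion [x, y, z, w].
In Python, from plant import * gives the robot as it stands. Calls block until the motion is done:
- move_to(position, orientation): joint-space move of the TCP to a pose.
- move_straight(position, rot=None, rate=150): straight line of the TCP; rot=None keeps the orientation; rate is the mean speed in mm/s.
- move_j(angles): joint-space move.
- release() and clamp(): open the fingers fully, or close them until they stop; the grip force is fixed at half the most.
- pause(seconds).
- inverse_kinematics(position, orientation): joint angles nearest the present ones, or None.
- get_obs(): the state.
- snapshot(name): name is "side" or "top" or "wrist"; returns a dict with "frame" (400x640x3 uint8, red, green, blue), "z_map" (400x640 float32, mm along the optical axis (not along the pixel's ray), 0 where there is no reading), "camera_matrix" (3x3 intrinsics, pixels), "xyz" and "orientation" of the camera in the world. Camera axes: x right, y up, looking along -z (the intrinsics and any distortion apply to the point x, -y, -z); pixel columns grow to the right and rows downward; lengths in mm; the calibration is good to about 2 mm. A picture is of the moment at which its call begins.
A pose or a line that the arm cannot do raises MotionError and nothing moves.
- finish_job(): hands the job in; it is judged then, once.
The state is a dict: "clock": time; "qpos": joint angles; "qd": joint speeds; "tau": joint torques, N m; "position": TCP position; "tool_rot": TCP orientation; "contact_force": force on the tool from outside, world axes, zero at the start; "torque": the same for the moment, N m; "finger_gap": finger opening in mm; "gripper_force": force on a finger pad.
Only numpy, scipy, OpenCV 4.12 (cv2) and the standard library are available. Lean on these libraries where they do the work, as an engineer would, in place of code of your own. Each camera call takes 0.05 s, during which the arm holds its last target. There are 200 camera calls.

TASK

Plug the heating block with the single wide bore squarely into the well of the dry bath until it sits fully home. Then take the tall tube from the rack, press its foot down on the mixer's sprung pad until the pad is fully depressed and hold it there for about a second, and finally stand the tube in the block's bore, right down on its floor. Keep the tube upright throughout, and leave the other block, the short tubes and the bottle where they are.

Things in the scene. Friction and masses are not known exactly. Their poses are not given: they have to be found in the camera images.
- dry_bath: Dry bath: fixed white box 190 (x) x 150 (y) x 75 mm high with a flat top. Its top has one rectangular well, 55 (x) x 83 (y) mm and 30 mm deep, and a grey control panel nearer the robot. Origin: centre of the underside. The well's centre lies 15 mm along its +x from the origin
- well_floor (a point): Centre of the floor of the dry bath's well, 45 mm above the table (30 mm below the bath's top); axes as the dry bath's: the well's long side is along y
- heat_block: Loose bare aluminium block 52 (x) x 80 (y) x 66 mm high, about 0.5 kg, with one wide round bore (33 mm across, 45 mm deep) in the middle of its top; its foot is chamfered 4 mm all round. Fits the well either way round and stands 36 mm out of it when home. Starts upright on the table. Origin: centre of its underside, z up
- bore_floor (a point): Centre of the floor of the heating block's bore, 21 mm above the block's underside and 45 mm below its top
- spare_block: The other aluminium block, same outside 52 (x) x 80 (y) x 66 mm, but with eight small dark holes in its top and no wide bore: to be left alone. Origin: centre of its underside
- mixer: Tube mixer: fixed grey box 115 (x) x 100 (y) x 63 mm high with a round black rubber pad above its middle. Origin: centre of its underside
- pad_top (a point): Centre of the upper face of the mixer's pad (a flat rubber disc 52 mm across), 91 mm above the table when up; moves down with the pad
- mixer_pad (a joint): Travel of the mixer's sprung pad in m: 0 up, 0.008 fully depressed (takes about 7 N); springs back when let go
- tube_rack: Tube rack: fixed white block 230 (x) x 64 (y) x 62 mm high with three round holes 32 mm across and 50 mm deep in a row along x, 75 mm apart, the middle one at the centre. Origin: centre of its underside. The tubes stand on the hole floors, 12 mm above the table
- tall_tube: The tall capped plastic tube, 115 mm high, about 70 g, in any one of the three rack holes. Body 28 mm across with a foot tapering to a flat 20 mm bottom; screw cap 33 mm across over the top 22 mm. Origin: centre of its bottom, z up towards the cap. In the rack its top is 127 mm above the table
- short_tube_a: A short capped tube of the same make in the rack, 80 mm high, top 92 mm above the table: to be left alone. Origin: centre of its bottom
- short_tube_b: The other short tube in the rack, as short_tube_a: to be left alone. Origin: centre of its bottom
- reagent_bottle: Amber bottle 60 mm across and 130 mm high standing on the table: to be left alone. Origin: centre of its underside
Mind the look-alikes: they are no part of the job. Leave any green or yellow look-alike of the tall_tube alone.

How it is judged (in metres and radians):
On the way, in this order (a step that is already met when the one before it is completed fails the run):
1. the heating block sits fully home in the dry bath's well (z of heat_block in the frame of well_floor below 0.004 m and horizontal distance between heat_block and well_floor below 0.005 m and angle between the y axis of heat_block and the y axis of dry_bath, either way round below 0.08 rad and angle between heat_block's own z axis and vertical below 0.06 rad), for 0.2 s.
2. the tall tube presses the mixer's pad fully down for half a second (value of joint mixer_pad above 0.0065 m and contact force between tall_tube and mixer above 2.5 N), for 0.5 s.
At the end, for the whole second after the job is handed in: The heating block is home in the well (underside within 4 mm of the well floor and 5 mm of its centre, square within 0.08 rad), and the tall tube stands at rest and upright (within 0.2 rad) in the block's bore, its bottom within 5 mm of the bore's floor and 7 mm of its centre (all of step 1 and z of tall_tube in the frame of bore_floor below 0.005 m and horizontal distance between tall_tube and bore_floor below 0.007 m and angle between tall_tube's own z axis and vertical below 0.2 rad and linear speed of each of tall_tube, heat_block below 0.03 m/s); the robot touches nothing.
It fails at once if the tall tube is tipped more than 0.7 rad (angle between tall_tube's own z axis and vertical above 0.7 rad).
It fails at once if the other block, a short tube or the bottle is moved by more than 25 mm (distance of any of spare_block, short_tube_a, short_tube_b, reagent_bottle from where it was at the start of the episode above 0.025 m).
It also fails if it takes over 72 s, if anything falls off the work surface, if the arm or the gripper's body presses on something with over 40 N, if the wrist force passes 120 N, or if a joint passes its speed limit or range.

## Working session

There is one attempt and no reset: what is moved stays moved. The work goes in short steps, each a Python script; the robot and the scene stay as the last script left them, time stands still between calls to the robot, and variables do not carry over. Pictures are saved under pics/ and viewed, at most 10 in all, crops included, and the job is handed in when it is done.

```bash
mkdir -p pics; ls; cat > h.py <<'E'
from plant import *
import numpy as np, cv2
from scipy.spatial.transform import Rotation as R
def save(s,n): cv2.imwrite('pics/'+n, s["frame"][:,:,::-1])
def cloud(s):
    """world xyz (mm) per pixel from the depth map"""
    K=np.array(s["camera_matrix"]); z=s["z_map"].astype(float)
    v,u=np.indices(z.shape)
    p=np.stack([(u-K[0,2])/K[0,0]*z,-(v-K[1,2])/K[1,1]*z,-z],-1)
    return p@R.from_quat(s["orientation"]).as_matrix().T+np.array(s["xyz"])
E
python3 - <<'E'
from h import *
import pickle
for n in("top","side"):
    s=snapshot(n); save(s,n+'0.png'); pickle.dump(s,open(n+'0.pkl','wb'))
    print(n,s["camera_matrix"],s["xyz"],s["orientation"],[k for k in s], (s["z_map"]==0).mean())
o=get_obs();print(o)
E
```

```text
pics
top [[419.39296059   0.         317.96893473]
 [  0.         419.39296059 198.07663554]
 [  0.           0.           1.        ]] [ 454.03080022  -10.60212006 1222.55649028] [ 0.02270314 -0.0238656  -0.70373862  0.70969497] ['frame', 'z_map', 'camera_matrix', 'xyz', 'orientation'] 0.00406640625
side [[456.59342829   0.         316.70313707]
 [  0.         456.59342829 200.94358171]
 [  0.           0.           1.        ]] [385.57072179 647.30510521 855.15099299] [-0.03202453  0.34901607  0.93057322 -0.10580969] ['frame', 'z_map', 'camera_matrix', 'xyz', 'orientation'] 0.00405078125
{'clock': 0.1, 'qpos': array([-1.20422561,  0.53707602, -0.00443008,  1.53872767,  0.002594  ,
        1.06734385, -0.071198  ]), 'qd': array([-8.56934868e-06, -2.72171092e-03, -1.65765086e-04, -2.73261986e-03,
       -9.66664645e-04,  6.12852648e-04, -1.51621517e-03]), 'tau': array([ 2.76323583e-03, -5.72075236e+01,  9.94109027e-01, -2.52231288e+01,
       -5.60934457e-02,  1.34072758e-02,  3.74255967e-05]), 'position': array([272.38761873, 589.57232726, 237.95430264]), 'tool_rot': array([ 2.14669679e-01,  9.76686403e-01, -7.66692704e-04, -1.10229844e-04]), 'contact_force': array([0.24040444, 0.83928084, 0.23813161]), 'torque': array([-0.00663069,  0.0165406 ,  0.05329078]), 'gripper_force': 0.0, 'finger_gap': 87.91322885871332}
```

View pics/top0.png

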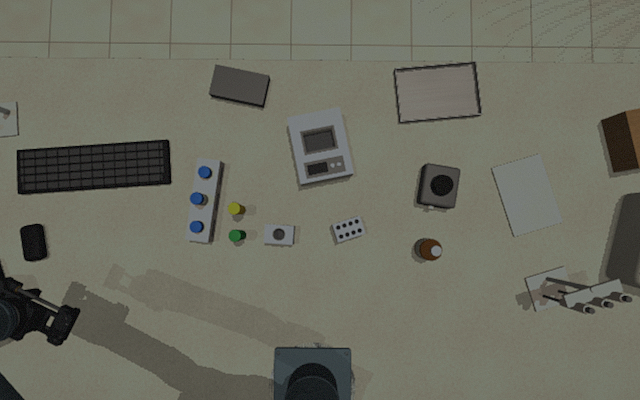

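View pics/side0.png

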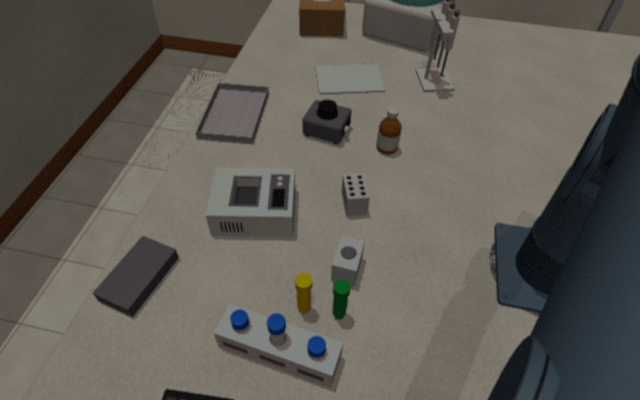

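The top view shows the bored block at (279,235), the spare at (348,229), the bath well at (320,139), the mixer pad at (441,185) and the rack at x≈205. The side view shows that the middle blue tube (198,199 in the top view) is the tall one. Next I measure these using height bands in the depth cloud.

```bash
cat > m.py <<'E'
from h import *
import pickle
def rect(P,m,name):
    n,l,st,c=cv2.connectedComponentsWithStats(m.astype(np.uint8),connectivity=4)
    i=1+np.argmax(st[1:,4]); q=P[l==i]
    (c,wh,a)=cv2.minAreaRect(q[:,:2].astype(np.float32))
    print(name,len(q),'c',np.round(c,1),'mean',q.mean(0).round(1),'zsd',q[:,2].std().round(2),'wh',np.round(wh,1),'a',round(a,2))
    return q
def roi(P,c,r,z0,z1):
    return (np.abs(P[...,0]-c[0])<r)&(np.abs(P[...,1]-c[1])<r)&(P[...,2]>z0)&(P[...,2]<z1)
if __name__=="__main__":
    T=pickle.load(open('top0.pkl','rb')); S=pickle.load(open('side0.pkl','rb'))
    A=cloud(T); B=cloud(S)
    px=dict(block=(279,226),spare=(348,240),bath=(320,118),well=(320,139),pad=(441,185),mixer=(425,200),rack=(205,215),tl=(198,199),t1=(205,172),t3=(196,227),yel=(236,208),grn=(237,235),bot=(430,248),table=(270,300))
    for k,(u,v) in px.items(): print(k,A[v,u].round(1))
    for n,P in(('top',A),('side',B)):
        print(n)
        for k,z0,z1,r in(('block',60,72,60),('spare',60,72,55),('bath',69,81,140),('well',38,54,60),('pad',86,97,50),('mixer',58,68,80),('rack',57,67,150),('tl',122,132,25),('t1',87,97,30),('t3',87,97,30)):
            u,v=px[k]; rect(P,roi(P,A[v,u],r,z0,z1),k)
E
python3 m.py
```

```text
block [452.4  94.   70.3]
spare [ 413.5 -100.4    0.5]
bath [753.4 -16.   72.1]
well [699.8 -16.6  45.8]
pad [ 566.9 -345.    92.4]
mixer [ 527.7 -308.9   62.9]
rack [481.1 300.6  58.6]
tl [521.1 301.4 128.2]
t1 [597.1 295.2  90.2]
t3 [447.9 314.4  94.3]
yel [499.  204.3 114.5]
grn [428.  199.8 116.4]
bot [ 398.3 -306.6  118.6]
table [240.9 122.5   5.9]
top
block 441 c [429.6  97.3] mean [429.7  97.3  66.2] zsd 2.33 wh [80.3 51.9] a 86.07
spare 502 c [445.8 -95.2] mean [443.5 -93.7  66.2] zsd 2.14 wh [51.6 80. ] a 17.83
bath 2471 c [685.6 -12.7] mean [692.2 -14.3  75.6] zsd 2.2 wh [172.6 149.9] a 11.96
well 518 c [693.8 -11.3] mean [694.7 -11.1  46.2] zsd 2.42 wh [50.2 83. ] a 12.47
pad 295 c [ 568.6 -350.9] mean [ 568.4 -350.5   90.9] zsd 2.15 wh [50.8 51.4] a 27.03
mixer 705 c [ 558.5 -342.9] mean [ 554.  -340.5   62.9] zsd 2.31 wh [ 92.9 100.5] a 87.34
rack 1385 c [521. 310.] mean [518.4 307.3  62.3] zsd 2.16 wh [ 65.5 225.2] a 82.96
tl 122 c [522.5 309.2] mean [522.6 308.6 127.4] zsd 2.03 wh [32.2 29. ] a 89.73
t1 118 c [596.6 300. ] mean [597.2 299.4  92.2] zsd 2.25 wh [32.  30.
[... 222 characters left out ...]
5.3] zsd 1.73 wh [52.4 83.5] a 18.49
bath 2837 c [684.9 -13.1] mean [691.9  -9.3  74.3] zsd 1.63 wh [175.4 155.7] a 11.63
well 451 c [697.2 -22.9] mean [698.9 -27.2  45.5] zsd 2.45 wh [50.6 65.7] a 12.85
pad 193 c [ 570.2 -351.9] mean [ 570.1 -349.9   89.9] zsd 1.62 wh [49.2 54. ] a 11.64
mixer 514 c [ 561.8 -344.8] mean [ 554.7 -335.    62.5] zsd 2.34 wh [96.4 96.3] a 84.0
rack 3100 c [522.  308.9] mean [513.9 315.1  61.4] zsd 1.48 wh [ 66.4 226.9] a 83.0
tl 271 c [523.7 309.3] mean [523.3 310.3 126.3] zsd 1.41 wh [31.6 32.3] a 54.93
t1 246 c [597.8 300. ] mean [597.5 301.   91.2] zsd 1.35 wh [31.1 32.1] a 15.51
t3 276 c [449.  318.4] mean [449.  319.2  91.2] zsd 1.51 wh [32.  31.6] a 74.72
```

```bash
cat >> h.py <<'E'
def down(deg):
    """tool pointing down, its y (closing) axis at deg from world x"""
    f=np.radians(deg+90)/2; return [float(np.cos(f)),float(np.sin(f)),0.,0.]
def rays(s,uv,z):
    """pixels cast on to the plane at height z"""
    K=np.array(s["camera_matrix"]); uv=np.atleast_2d(uv).astype(float)
    d=np.c_[(uv[:,0]-K[0,2])/K[0,0],-(uv[:,1]-K[1,2])/K[1,1],-np.ones(len(uv))]@R.from_quat(s["orientation"]).as_matrix().T
    c=np.array(s["xyz"]); return c+d*((z-c[2])/d[:,2])[:,None]
E
python3 - <<'E'
from h import *
import pickle
for n,p,th in(('wblock',[430,97,66+190],-3.8),('wwell',[695,-11,75+190],12.1)):
    c=[(np.abs(np.array(q)-get_obs()["qpos"]).max(),t) for t in(th,th+180) if (q:=inverse_kinematics(p,down(t))) is not None]
    t=min(c)[1]; print(c); move_to(p,down(t)); pause(.3)
    s=snapshot("wrist"); save(s,n+'.png'); pickle.dump(s,open(n+'.pkl','wb'))
    print(s["xyz"],s["orientation"],s["camera_matrix"][0],get_obs()["position"],get_obs()["clock"])
a=[cv2.imread(f'pics/{n}.png') for n in('wblock','wwell')]
cv2.imwrite('pics/w.png',cv2.resize(np.vstack(a),None,fx=.75,fy=.75))
E
```

```text
[(np.float64(0.5274911462544876), -3.8), (np.float64(2.8072018541563186), 176.2)]
[434.10921595 169.3605878  402.1232197 ] [-0.13972887  0.00470345 -0.03224541  0.98965345] [312.77989997   0.         326.28616546] [430.02642584  97.22439663 255.95342899] 2.325
[(np.float64(0.7093986129289149), 12.1), (np.float64(2.2038519601916486), 192.1)]
[679.04593231  60.17922204 411.66624425] [-0.13867911 -0.01502014  0.10485212  0.98465656] [312.77989997   0.         326.28616546] [694.78661306 -10.42922633 265.35337421] 3.7833
```

View pics/w.png

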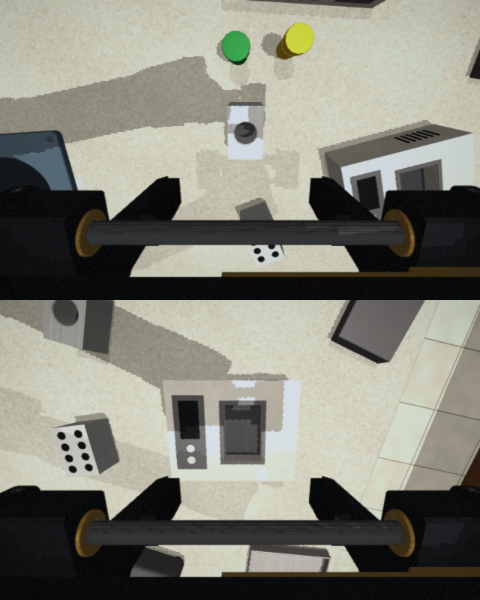

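The wrist views show the block at full-frame pixel ≈(327,175) and the well at ≈(323,175). I now fit both from the same camera so that biases cancel.

```bash
cat > w.py <<'E'
from m import *
def fit(s,c,top,hole):
    P=cloud(s); P[...,2]=cv2.medianBlur(P[...,2].astype(np.float32),3)
    m=roi(P,c,60,top-8,top+8) if not hole else roi(P,c,48,top-40,top-7)
    n,l,st,_=cv2.connectedComponentsWithStats(m.astype(np.uint8),connectivity=4)
    i=1+np.argmax(st[1:,4])
    k,_=cv2.findContours((l==i).astype(np.uint8),cv2.RETR_EXTERNAL,cv2.CHAIN_APPROX_NONE)
    k=max(k,key=len)[:,0]; 
    q=rays(s,k,top); r=cv2.minAreaRect(q[:,:2].astype(np.float32))
    mu=cv2.moments(q[:,:2].astype(np.float32)[:,None]); 
    print(np.round(r[0],1),np.round(r[1],1),round(r[2],2),'centroid',round(mu['m10']/mu['m00'],1),round(mu['m01']/mu['m00'],1),'area',mu['m00'],'topz',np.median(P[l==i][:,2]))
if __name__=="__main__":
    L=lambda n:pickle.load(open(n+'.pkl','rb'))
    for b in('wblock','top0'): fit(L(b),(430,97),66,False)
    for b in('wwell','top0','side0'): fit(L(b),(695,-11),75,True)
E
python3 w.py
```

```text
[430.1  97. ] [80.5 52. ] 86.31 centroid 430.1 97.0 area 4109.955029989767 topz 66.07673645019531
[429.6  97. ] [80.5 51.8] 86.1 centroid 429.7 97.1 area 3832.007733833685 topz 65.86517333984375
[691.2 -10.6] [53.8 79.4] 12.15 centroid 691.3 -10.6 area 4185.607117488803 topz 45.83651924133301
[690.5 -11.6] [53.4 82.8] 12.38 centroid 690.5 -11.6 area 4004.5935998231016 topz 46.396793365478516
[690.7  -9.8] [53.3 75.5] 12.31 centroid 690.8 -8.8 area 3700.555031701295 topz 45.35159683227539
```

```bash
python3 - <<'E'
from h import *
q=down(-3.7); move_to([430,97,180],q); move_straight([430,97,100],rate=150); move_straight([430,97,37],rate=80); pause(.2)
o=get_obs(); print(o["position"],o["contact_force"],o["clock"])
clamp(); o=get_obs(); print(o["finger_gap"],o["gripper_force"],o["position"])
move_straight([430,97,160],rate=120); q2=down(12.3)
move_to([691.3,-11.6,180],q2); move_straight([691.3,-11.6,124],rate=60); pause(.3)
o=get_obs(); print(o["finger_gap"],o["position"],o["tool_rot"],o["contact_force"],o["torque"],o["clock"])
s=snapshot("wrist"); save(s,'held.png')
E
```

```text
[430.30679517  97.15163153  37.37508417] [0.75429838 0.51028747 0.20199215] 6.75
51.501836962441445 29.997205235995352 [430.33343768  96.97771488  37.0570123 ]
51.87390397089105 [691.42926318 -11.57509435 124.25255578] [6.27269789e-01 7.78802013e-01 1.43891328e-04 1.29640140e-04] [-0.08555795 -0.16316477 -5.34202369] [-0.07975567  0.08163744  0.00953681] 11.0333
```

View pics/held.png

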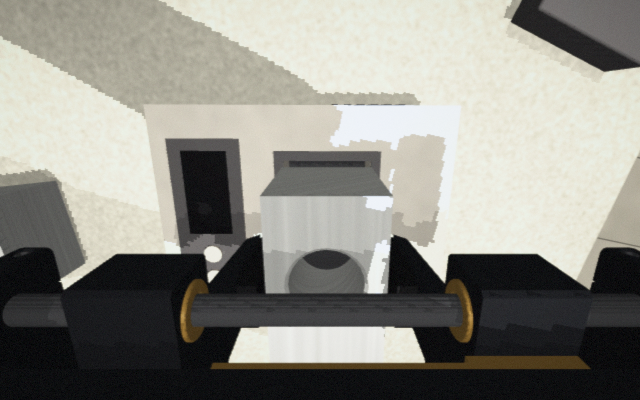

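The held block is centred over the well in x (both centred on column ≈327). I now lower it, watching the force.

```bash
python3 - <<'E'
from h import *
for z in [116,112,109,106,103,100,96,92,88,85,83,82]:
    move_straight([691.3,-11.6,z],rate=40)
    o=get_obs(); f=o["contact_force"]
    print(z,o["position"].round(1),f.round(1),o["torque"].round(2))
    if f[2]>15 or np.hypot(*f[:2])>15: break
E
```

```text
116 [690.9 -11.5 115.4] [ 0.6  0.3 -5.3] [-0.01  0.09 -0.02]
112 [691.  -11.6 111.6] [ 0.9 -0.  -5.3] [-0.01  0.06  0.07]
109 [691.1 -11.6 108.8] [ 0.3  0.1 -6.6] [-0.1   0.06 -0.07]
106 [691.1 -11.6 105.7] [-0.8  0.8 -5.6] [-0.05  0.01 -0.01]
103 [691.1 -11.6 102.7] [-0.1  0.1 -5.9] [-0.06  0.13  0.01]
100 [691.1 -11.6  99.7] [-0.3  0.  -6.2] [-0.01  0.03 -0.02]
96 [691.  -11.6  95.6] [-0.5  0.  -6.3] [-0.09  0.03  0.  ]
92 [691.  -11.6  91.6] [ 0.6  0.6 -5.8] [-0.08 -0.   -0.01]
88 [691.  -11.5  87.6] [-0.6 -0.8 -5.3] [-0.1   0.05  0.  ]
85 [691.1 -11.6  84.7] [ 0.1  0.6 -5.7] [-0.04  0.07 -0.  ]
83 [691.2 -11.6  82.9] [-0.8  0.7 -5.8] [-0.02  0.05 -0.05]
82 [691.5 -11.7  82.2] [ 0.4 -0.7 -4.7] [-0.08  0.07  0.05]
```

```bash
python3 - <<'E'
from h import *
from w import fit
import pickle
release(); move_straight([691.3,-11.6,200],rate=150)
move_straight([691.3,-11.6,265],rate=150); pause(.2)
s=snapshot("wrist"); fit(s,(691,-11.6),111,False)
P=cloud(s); m=roi(P,(691,-11.6),20,60,85); print('bore floor',P[m].mean(0) if m.any() else None)
s=snapshot("top"); fit(s,(691,-11.6),111,False)
o=get_obs(); print(o["clock"])
for t in(83,-97): print(t,[None if (i:=inverse_kinematics(p,down(t))) is None else np.round(i,2) for p in([523,309,260],[569.5,-351,260],[691,-11.6,260])])
E
```

```text
[691.1 -11.1] [52.  79.6] 12.34 centroid 691.1 -11.2 area 4063.5336321110326 topz 111.08704376220703Traceback (most recent call last):
  File "<stdin>", line 7, in <module>
NameError: name 'roi' is not defined
```

The block is home: its top reads 111.1 mm, centred, at 12.3°. Now the tube.

```bash
python3 - <<'E'
from h import *
from m import roi,rect
for t in(83,-97): print(t,[None if (i:=inverse_kinematics(p,down(t))) is None else np.round(i,2) for p in([523,309,260],[569.5,-351,260],[691,-11.6,260])])
c=[(np.abs(np.array(i)-get_obs()["qpos"]).max(),t) for t in(83,-97) if (i:=inverse_kinematics([523.3,309.3,260],down(t))) is not None]
t=min(c)[1]; print(t)
move_straight([691,-11.6,300]); move_to([523.3,309.3,260],down(t)); pause(.2)
s=snapshot("wrist"); P=cloud(s); rect(P,roi(P,(523,309),30,121,133),'tall cap')
s=snapshot("top"); P=cloud(s); rect(P,roi(P,(691,-11.6),60,104,118),'block'); 
print(get_obs()["position"],get_obs()["clock"])
E
```

```text
83 [array([-0.85,  0.45,  0.34,  1.65, -0.17,  1.06,  0.98]), array([ 0.26,  0.57,  0.35,  1.48, -0.2 ,  1.13,  2.09]), array([-0.23,  0.6 ,  0.29,  1.41, -0.18,  1.16,  1.53])]
-97 [array([-1.3 ,  0.66,  1.06,  1.68, -0.62,  1.18, -1.78]), array([-0.12,  0.76,  1.03,  1.5 , -0.67,  1.26, -0.7 ]), array([-0.62,  0.8 ,  1.02,  1.43, -0.69,  1.29, -1.24])]
83
tall cap 963 c [523.1 309.8] mean [522.3 309.7 127. ] zsd 0.98 wh [31.5 32.6] a 83.83
block 472 c [690.3 -11.5] mean [690.2 -11.5 111.1] zsd 2.2 wh [52.9 79.8] a 12.01
[523.7797956  308.69040755 260.010794  ] 18.6833
```

```bash
python3 - <<'E'
from h import *
def st(k): o=get_obs(); print(k,o["position"].round(1),o["contact_force"].round(1),round(o["finger_gap"],1),round(o["gripper_force"],1),round(o["clock"],2))
x,y=523.2,309.4
move_straight([x,y,150],rate=150); move_straight([x,y,98],rate=60); pause(.2); st('at')
clamp(); st('clamp')
move_straight([x,y,170],rate=60); st('lift'); move_straight([x,y,265],rate=150)
move_straight([569.3,-351.2,265],rate=220); pause(.3); st('mixer')
s=snapshot("side"); save(s,'mix.png')
E
```

```text
at [523.4 309.5  98.4] [-0.8  1.3  0.1] 88.0 0.0 20.78
clamp [523.2 309.4  98. ] [ 0.  -0.6 -0.3] 31.8 30.0 21.68
lift [522.9 309.3 169.5] [-0.6  0.3 -0.9] 31.8 30.0 23.02
mixer [ 569.3 -351.1  265. ] [ 0.2  0.4 -1.1] 31.7 30.0 27.27
```

View pics/mix.png

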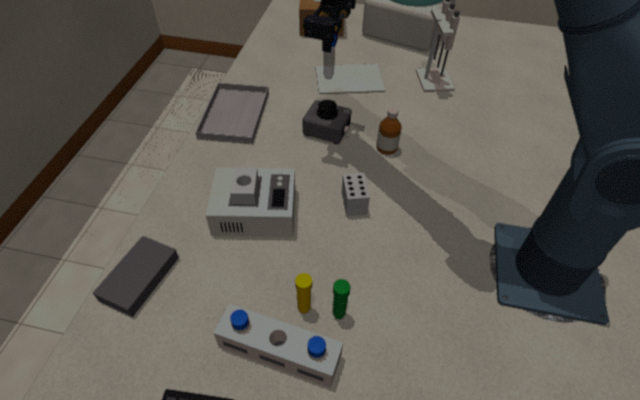

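The tube hangs upright in the gripper at (328,60) above the mixer pad (327,108). The block is in the well and the short tubes haven't moved. Now press.

```bash
python3 - <<'E'
from h import *
def st(k): o=get_obs(); print(k,o["position"].round(1),o["contact_force"].round(1),o["torque"].round(2),round(o["clock"],2)); return o
x,y=569.3,-351.2
move_straight([x,y,185],rate=120)
for z in(179,176,174,172,170,169,168,167,166,165):
    move_straight([x,y,z],rate=30); pause(.1); f=st(z)["contact_force"]
    if f[2]>12: break
pause(1.2); st('held')
s=snapshot("side"); save(s,'press.png')
P=cloud(s)
move_straight([x,y,200],rate=60); pause(.2); st('up')
move_straight([x,y,290],rate=150)
move_straight([691.0,-11.4,290],rate=200); pause(.3); st('block')
s=snapshot("side"); save(s,'over.png')
E
```

```text
179 [ 569.4 -351.3  179.2] [-0.1 -0.6 -1.6] [ 0.03 -0.07  0.02] 28.58
176 [ 569.5 -351.5  176.3] [ 0.  -0.6  1.2] [-0.14 -0.02  0.04] 28.93
174 [ 569.4 -351.4  174.2] [ 0.  -1.8  2.9] [-0.17 -0.04  0.02] 29.28
172 [ 569.4 -351.4  172.2] [ 1.  -0.6  2.6] [-0.21 -0.03  0.03] 29.63
170 [ 569.4 -351.3  170.2] [ 1.  -0.9  3.6] [-0.22  0.01  0.  ] 29.98
169 [ 569.4 -351.3  169.2] [ 0.9 -1.   4.7] [-0.21 -0.04  0.01] 30.33
168 [ 569.9 -351.5  168.8] [ 0.5 -0.3  6.9] [-0.15 -0.    0.02] 30.68
167 [ 570.4 -351.8  168.8] [-0.2  0.1 12.6] [0.08 0.01 0.04] 31.03
held [ 570.4 -351.7  168.7] [-1.2  0.1 12.3] [ 0.08  0.04 -0.01] 32.23
up [ 569.1 -351.   199.5] [-0.3 -0.5 -1.6] [ 0.05 -0.01 -0.08] 33.18
block [690.9 -11.7 290. ] [ 0.1 -0.7 -1.1] [-0.01  0.   -0.05] 36.19
```

```bash
python3 -c "
import cv2,numpy as np
a=cv2.imread('pics/press.png')[40:160,260:440];b=cv2.imread('pics/over.png')[60:240,160:340]
cv2.imwrite('pics/c.png',np.hstack([cv2.resize(a,(400,267)),cv2.resize(b,(267,267))]))"
```

```text
(no output)
```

View pics/c.png

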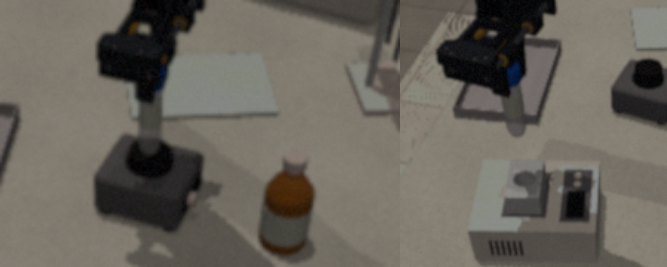

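The pad bottomed out: force jumped from 6.9 to about 12.5 N at a fixed height, held for over a second. In the crops the tube is still upright and now sits above the bore. Lowering it.

```bash
python3 - <<'E'
from h import *
def st(k): o=get_obs(); print(k,o["position"].round(1),o["contact_force"].round(1),o["torque"].round(2),round(o["clock"],2)); return o
x,y=691.0,-11.4
move_straight([x,y,205],rate=120); st(205)
for z in(198,192,186,180,174,168,162,158,155,153,152,151):
    move_straight([x,y,z],rate=40); f=st(z)["contact_force"]
    if f[2]>5 or np.hypot(*f[:2])>8: break
E
```

```text
205 [691.6 -11.5 205.9] [ 0.2  0.1 -0.2] [ 0.01 -0.02  0.04] 37.1
198 [690.9 -11.4 197.9] [-0.3  0.3 -0.8] [0.01 0.02 0.03] 37.42
192 [690.8 -11.4 191.6] [ 0.8 -0.6 -1.2] [ 0.04 -0.03  0.  ] 37.73
186 [690.7 -11.4 185.6] [-0.1 -0.6 -0.7] [0.04 0.   0.01] 38.02
180 [690.7 -11.3 179.6] [ 0.1  0.2 -1.1] [ 0.03  0.08 -0.  ] 38.33
174 [690.8 -11.4 173.6] [ 1.1 -0.1 -0.8] [0.03 0.01 0.  ] 38.62
168 [690.8 -11.4 167.6] [-0.1 -1.  -0.7] [ 0.05  0.01 -0.05] 38.92
162 [690.7 -11.4 161.6] [-0.1 -0.4 -0.4] [ 0.04 -0.02 -0.01] 39.23
158 [690.8 -11.4 157.6] [-0.5 -0.4 -1.4] [ 0.07 -0.01  0.  ] 39.48
155 [690.9 -11.4 154.8] [ 0.2 -0.2 -0.1] [0.07 0.01 0.03] 39.73
153 [690.9 -11.4 152.9] [ 0.6  0.  -0.6] [0.02 0.01 0.02] 39.98
152 [691.1 -11.4 152.1] [ 0.5  0.4 -0.1] [ 0.01 -0.03 -0.05] 40.23
151 [691.7 -11.6 151.9] [ 0.1 -0.6  4.4] [-0.01  0.12 -0.03] 40.48
```

Floor contact came at 152 mm, as predicted. Release, retreat and check.

```bash
python3 - <<'E'
from h import *
from m import roi,rect
move_straight([691,-11.4,152],rate=40); release(); pause(.2)
move_straight([691,-11.4,260],rate=120); move_straight([560,150,300],rate=200); pause(.3)
for n in("top","side"):
    s=snapshot(n); P=cloud(s)
    rect(P,roi(P,(691,-11.6),40,174,188),n+' cap'); rect(P,roi(P,(691,-11.6),60,104,118),n+' block')
save(s,'end.png'); o=get_obs(); print(o["contact_force"],o["clock"])
E
```

```text
top cap 135 c [689.6 -10.7] mean [689.8 -11.1 180.8] zsd 2.19 wh [30.5 30.3] a 1.13
top block 415 c [690.4 -11.7] mean [686.9 -11.3 111.3] zsd 2.2 wh [52.8 80.2] a 11.78
side cap 37 c [699.3 -18.8] mean [699.1 -16.8 180.1] zsd 1.15 wh [23.4 13.2] a 76.99
side block 99 c [686.8  23.4] mean [691.6  25.4 108.7] zsd 2.05 wh [46.8 17. ] a 8.42
[-0.33025074  0.22215859  0.53168902] 44.5167
```

View pics/end.png

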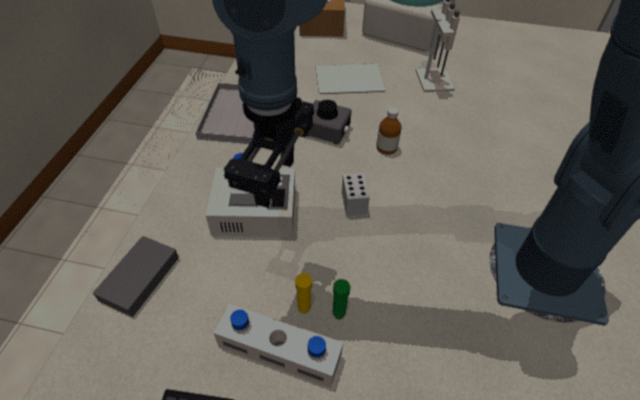

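The side view is blocked by the arm, which hides most of the tube at (240,160). The unobstructed top view puts the cap top at 180.8 mm (181 expected), centred in the block, with the block at 111 mm. The other objects look unmoved and the gripper is clear.

```bash
python3 -c "
from plant import *
print(finish_job())"
```

```text
the job is handed in; nothing more can be done
None
```

I handed the job in at about 44.5 s, and no verdict came back; by my measurements the block is fully home and square in the well, the pad was held at its stop for over a second, and the tube stands upright on the bore floor.

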